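# Nest the clay flowerpots in the storage crate

## Task

Put the clay flowerpots away for storage: nest the four that stand about the table, one inside the other by size, into the largest pot already standing in the crate, ending with the smallest on top. Seat each one upright and square with its collar resting on the rim of the next larger, and set them down gently, since clay chips when dropped. Leave the largest pot where it stands, and do not push aside or knock over the jar, the bottle or the roll of tape.

Things in the scene. Friction and masses are not known exactly. Their poses are not given: they have to be found in the camera images.
- pot_132: largest of five upright, empty clay flowerpots: 132 mm across the 24 mm high collar, 112 mm high, rim wall 9 mm (straight inside for 18 mm down), body under the collar tapering 122 to 87 mm, 0.66 kg. Origin: centre of underside, z up the axis. Stands on the crate floor at either end, 9 mm above the table; stays there.
- pot_120: second largest of five upright, empty clay flowerpots: 120 mm across the 24 mm high collar, 104 mm high, rim wall 9 mm (straight inside for 18 mm down), body under the collar tapering 110 to 78 mm, 0.54 kg. Origin: centre of underside, z up the axis. On the table; pinch the rim wall from above. Seated in the next larger pot, its underside is 32 mm above that pot's; 2 mm side play.
- pot_108: third largest of five upright, empty clay flowerpots: 108 mm across the 24 mm high collar, 96 mm high, rim wall 9 mm (straight inside for 18 mm down), body under the collar tapering 98 to 69 mm, 0.43 kg. Origin: centre of underside, z up the axis. On the table; pinch the rim wall from above. Seated in the next larger pot, its underside is 32 mm above that pot's; 2 mm side play.
- pot_96: second smallest of five upright, empty clay flowerpots: 96 mm across the 24 mm high collar, 88 mm high, rim wall 9 mm (straight inside for 18 mm down), body under the collar tapering 86 to 60 mm, 0.33 kg. Origin: centre of underside, z up the axis. On the table; pinch the rim wall from above. Seated in the next larger pot, its underside is 32 mm above that pot's; 2 mm side play.
- pot_84: smallest of five upright, empty clay flowerpots: 84 mm across the 24 mm high collar, 80 mm high, rim wall 9 mm (straight inside for 18 mm down), body under the collar tapering 74 to 52 mm, 0.25 kg. Origin: centre of underside, z up the axis. On the table; pinch the rim wall from above. Seated in the next larger pot, its underside is 32 mm above that pot's; 2 mm side play.
- crate: low plywood crate, fixed: 200 mm (its x) by 380 mm (its y) by 65 mm high, walls and floor 9 mm. Origin: centre of its underside on the table. The largest pot stands some 90 mm from its centre along its y, on either side; at the other end a fixed pile of clay saucers, 140 mm across, 41 mm high.
- jar: glass jar with steel lid, 72 mm diameter, 105 mm high; a bystander. Origin: centre of its underside.
- bottle: green plastic plant-food bottle with white cap, 62 mm diameter, 135 mm high; a bystander. Origin: centre of its underside.
- tape: roll of brown packing tape lying flat, 106 mm outer and 74 mm inner diameter, 48 mm high; a bystander. Origin: centre of its underside.
Things that resemble listed ones, but are neither listed nor needed, are in the scene too. Leave any green or white look-alike of the pot_120 alone.

How it is judged:
By the outcome, as a careful person would: the job done as asked, in the order asked, and still so for the second after the job is handed in, with the robot touching nothing.
It also fails if it takes over 109 s, if anything falls off the work surface, if the arm or the gripper's body presses on something with over 40 N, if the wrist force passes 120 N, or if a joint passes its speed limit or range.

## Robot

A 6-joint arm with a two-finger parallel gripper is mounted at the origin on the work surface. World frame = base frame: x ahead of the robot, y to its left, z up, the work surface at z = 0. Lengths are in mm, angles in rad, forces in N, time in s.
With the tool pointing down it reaches from about 350 to 975 mm from the base axis. Payload 4.9 kg.
Tool frame: the origin (TCP) lies midway between the tips of the shut fingers; the grasp point (between the pads) lies 19 mm behind it; z points along the fingers, y is the line along which they close (so a half turn about z gives the same grasp; the last joint's range is limited). The gripper opens to 85 mm and grips with 20 to 120 N. Pads are 22 mm wide; open, the fingers measure 114 mm over their backs; the gripper's body (76 mm by 85 mm) begins 54 mm behind the grasp point. The pads swing forward as they close: fully open they stand 13 mm farther back than shut.
Start: joints at [-1.332, 0.053, 1.613, -0, 1.476, -0.119], TCP at [218.878, -585.401, 231.304] pointing down, gripper open.
Joint ranges: [-3.01, 3.01], [-1.01, 2.22], [0.06, 2.58], [-1.02, 4.17], [0.09, 2.62], [-3.14, 3.14]. Speed limits (rad/s): [2.57, 2.57, 3.14, 3.14, 3.14, 3.14].

## Interface

Orientations are given as a rotation vector (axis times angle).
In Python, from station import ctrl gives the robot as it stands. The module is installed in compiled form; this text tells all that it offers.
- The arm moves only by the shell command python3 -m inch 'ROWS' [FORCE]. ROWS is JSON, a list of rows, each a list of 3 entries, a list of its own where there are three numbers: the finger opening in m, from 0 to 0.0854, then the shift along the tool's x, y, z in m, then the turn, a rotation vector about the tool's x, y, z in degrees. In form: [[jaw, [tx, ty, tz], [wx, wy, wz]], ...]. A call has 1 to 8 rows; each row shifts and turns the commanded pose from where the row before left it, along the tool's axes as they then stand; what a row does not reach is not made up. A row lasts 1/10 s, in which the tool goes at most 50 mm and 8.59 degrees, less where a joint would pass 70% of its speed; a pose out of reach is approached as far as the arm can. A call is refused whole if a number of a shift passes 0.05 or a number of a turn 8.59, either way. A call with a gripper value outside its range is refused whole. The fingers move at their own pace and stop on an object; FORCE is the grip in N (left out, the last holds). Time passes only in rows, so rows that do not move let the fingers close. It gives the time, the measured TCP pose, the force, the opening and the grip force at its end, in the units of the state.
- ctrl.read_state(): the state, without advancing time (a new reading comes with each control period).
- ctrl.camera(name): name is "scene" or "top" or "wrist"; returns the picture (480x640x3 uint8, blue, green, red); there is no depth.
- ctrl.calibration(name): a dict with "fx", "fy", "cx", "cy" (pixels), "cam_to_world" (4x4, takes a point from camera to world coordinates). Camera axes: x right, y down, z forward; pixel columns grow to the right and rows downward; lengths in mm; the calibration is good to about 2 mm. A picture is of the moment at which its call begins: read the wrist's pose just before it. calibration takes no time and is no camera call; for the wrist camera it gives the pose at the moment of the call.
- ctrl.job_done(): hands the job in; it is judged then, once.
The state is a dict: "time_s": time; "joints": joint angles; "qd": joint speeds; "joint_torque": joint torques, N m; "ee_pos": TCP position; "orientation": TCP orientation; "ft_force": force on the tool from outside, world axes, zero at the start; "torque": the same for the moment, N m; "width": finger opening in mm; "grasp_force": force on a finger pad.
Only numpy, scipy, OpenCV 4.12 (cv2) and the standard library are available. Lean on these libraries where they do the work, as an engineer would, in place of code of your own. Each camera call takes 0.05 s, during which the arm holds its last target. There are 200 camera calls.

## Working session

There is one attempt and no reset: what is moved stays moved. The work goes in short steps, Python scripts to look and compute and a shell command to move; the robot and the scene stay as the last step left them, time stands still between calls to the robot, and variables do not carry over. Pictures are saved under pics/ and viewed, at most 14 in all, crops included, and the job is handed in when it is done.

```bash
mkdir -p pics
python3 - <<'E'
from station import ctrl
import cv2,numpy as np
for n in("top","scene"):
    cv2.imwrite(f"pics/{n}0.png",ctrl.camera(n)); c=ctrl.calibration(n); print(n,c["fx"],c["cx"],c["cy"],np.round(c["cam_to_world"],3).tolist())
s=ctrl.read_state();print(s)
E
```

```text
top 480.94856124863287 315.93949507568794 252.15542174431636 [[0.015, -0.999, 0.037, 392.57], [-1.0, -0.016, -0.026, 13.337], [0.027, -0.036, -0.999, 1009.319], [0.0, 0.0, 0.0, 1.0]]
scene 598.5364942331692 316.72857151122054 239.75514810934135 [[0.605, 0.495, -0.624, 1283.378], [0.796, -0.388, 0.464, -604.502], [-0.012, -0.778, -0.628, 900.392], [0.0, 0.0, 0.0, 1.0]]
{'time_s': 0.1, 'joints': array([-1.33200043e+00,  5.32801199e-02,  1.61417846e+00, -4.02521393e-05,
        1.47602342e+00, -1.18998374e-01]), 'qd': array([ 0.00199355, -0.00228968, -0.00290316,  0.00024976,  0.00068913,
        0.00034736]), 'joint_torque': array([ 1.30664233e-03, -3.94903672e+01, -3.71363461e+01, -4.93066511e-05,
        3.93007620e-03, -1.25719663e-05]), 'ee_pos': array([ 218.73313337, -584.85510686,  230.17961553]), 'orientation': array([-3.08959994e+00, -5.58699641e-01,  2.40341918e-04]), 'ft_force': array([ 0.21132188, -0.42300687,  0.01964102]), 'torque': array([0.03418175, 0.00350441, 0.03215746]), 'grasp_force': 0.0, 'width': 85.20290692503626}
```

View pics/top0.png

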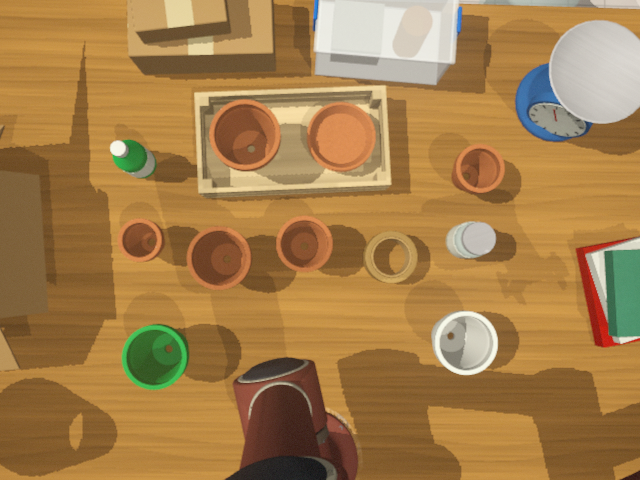

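View pics/scene0.png

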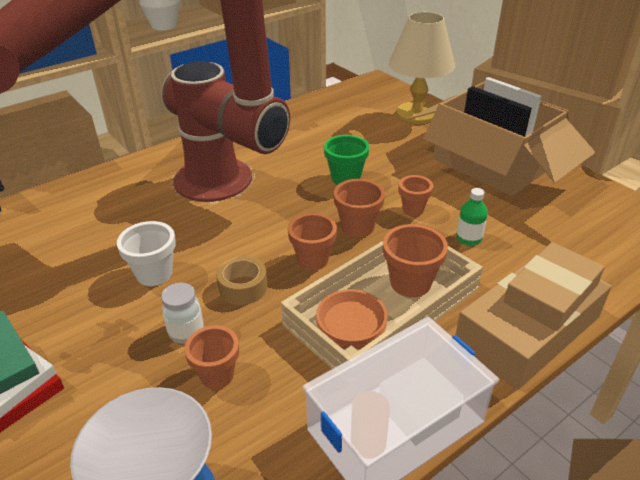

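Top view: pot_132 is in the crate at (245,134), with the saucers at (342,137). By apparent size the terracotta pots on the table are pot_120 at (219,257), pot_108 at (304,243), pot_96 at (480,169) and pot_84 at (141,240). The green (155,356) and white (465,343) pots are the look-alikes, so I leave them alone. Next I fit the rim circles, with an overlay to confirm.

```bash
cat > h.py <<'E'
import cv2,numpy as np
from scipy.optimize import minimize
from station import ctrl
def proj(c,P):
    q=(np.c_[P,np.ones(len(P))]@np.linalg.inv(c["cam_to_world"]).T)[:,:3]
    return np.c_[c["fx"]*q[:,0]/q[:,2]+c["cx"],c["fy"]*q[:,1]/q[:,2]+c["cy"]]
def back(c,u,v,z):
    T=np.array(c["cam_to_world"]);d=T[:3,:3]@[(u-c["cx"])/c["fx"],(v-c["cy"])/c["fy"],1];o=T[:3,3]
    return (o+d*(z-o[2])/d[2])[:2]
A=np.linspace(0,2*np.pi,180,endpoint=False)
def ring(x,y,r,z): return np.c_[x+r*np.cos(A),y+r*np.sin(A),0*A+z]
def grad(im):
    b=cv2.GaussianBlur(im,(0,0),1.0).astype(np.float32)
    return np.sqrt(sum(cv2.Sobel(b[...,k],cv2.CV_32F,1,0)**2+cv2.Sobel(b[...,k],cv2.CV_32F,0,1)**2 for k in range(3)))
def samp(g,uv): return np.minimum(cv2.remap(g,uv[:,0].astype(np.float32)[None],uv[:,1].astype(np.float32)[None],cv2.INTER_LINEAR)[0],200)
def score(c,g,x,y,D,z): return samp(g,proj(c,ring(x,y,D/2,z))).mean()+.6*samp(g,proj(c,ring(x,y,D/2-9,z))).mean()
def fit(c,g,x,y,D,z,w=14):
    best=max(((score(c,g,x+i,y+j,D,z),x+i,y+j) for i in range(-w,w+1,2) for j in range(-w,w+1,2)))
    r=minimize(lambda p:-score(c,g,*p,D,z),best[1:],method="Nelder-Mead",options=dict(xatol=.1))
    return r.x,-r.fun
E
python3 - <<'E'
from h import *
c=ctrl.calibration("top");im=cv2.imread("pics/top0.png");g=grad(im)
cs=ctrl.calibration("scene");ims=cv2.imread("pics/scene0.png");gs=grad(ims)
big=cv2.resize(im[90:310,110:520],None,fx=1.95,fy=1.95,interpolation=cv2.INTER_CUBIC)
for D,h,u,v in((132,121,245,134),(120,104,219,257),(108,96,304,243),(96,88,480,169),(84,80,141,240)):
    x,y=back(c,u,v,h);p,s=fit(c,g,x,y,D,h);p2,s2=fit(cs,gs,*p,D,h)
    print(D,p.round(1),round(s),"alt",[round(fit(c,g,*p,d,h,6)[1]) for d in(132,120,108,96,84)],"scene",p2.round(1),round(s2))
    for r in(D/2,D/2-9):
        for q in proj(c,ring(*p,r,h)): cv2.circle(big,tuple(int(t) for t in (q-[110,90]+.5)*1.95),0,(255,255,0),-1)
cv2.imwrite("pics/ov0.png",big)
E
```

```text
132 [643.4 126.3] 272 alt [272, 202, 157, 156, 154] scene [642.3 123.1] 280
120 [412.9 172.4] 226 alt [131, 226, 192, 167, 128] scene [413.1 168.7] 241
108 [442.6  12. ] 231 alt [121, 144, 231, 184, 159] scene [443.2   8.6] 231
96 [ 595.9 -328.1] 258 alt [118, 128, 159, 258, 208] scene [ 596.7 -331.7] 264
84 [445.4 328.7] 223 alt [98, 108, 125, 147, 223] scene [444.5 325.5] 291
```

View pics/ov0.png

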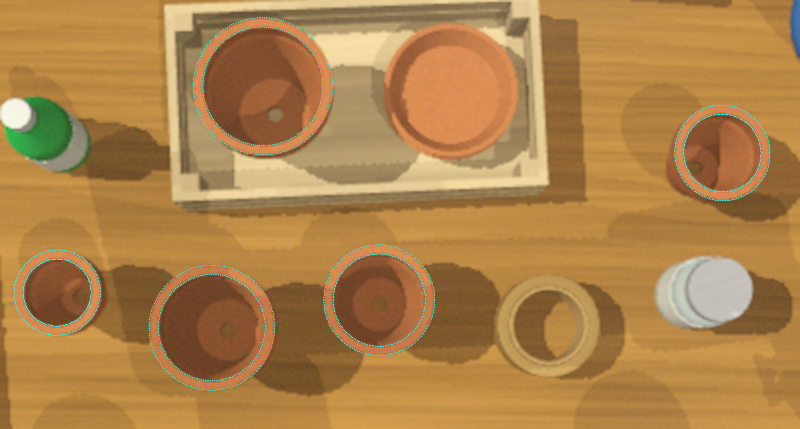

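The overlay circles sit tightly on all five rims, and each diameter scores best at its own pot. The two cameras differ by a constant 3.3 mm in y. First I square the tool and travel over pot_120's −y rim.

```bash
python3 -m inch '[[0.036,[0,0,0],[0,0,8.5]],[0.036,[0,0,0],[0,0,8.5]],[0.036,[0,0,0],[0,0,3.5]]]' 80
python3 -m inch '[[0.036,[0.02,-0.04,0],[0,0,0]],[0.036,[0.02,-0.04,0],[0,0,0]],[0.036,[0.02,-0.04,0],[0,0,0]],[0.036,[0.02,-0.04,0],[0,0,0]],[0.036,[0.02,-0.04,0],[0,0,0]],[0.036,[0.02,-0.04,0],[0,0,0]],[0.036,[0.02,-0.04,0],[0,0,0]],[0.036,[0.02,-0.04,0],[0,0,0]]]'
python3 -m inch '[[0.036,[0.004,-0.045,0],[0,0,0]],[0.036,[0.004,-0.045,0],[0,0,0]],[0.036,[0.004,-0.045,0],[0,0,0]],[0.036,[0.004,-0.045,0],[0,0,0]],[0.036,[0.004,-0.045,0],[0,0,0]],[0.036,[0.004,-0.045,0],[0,0,0]],[0.036,[0,0,0],[0,0,0]],[0.036,[0,0,0],[0,0,0]]]'
```

```text
time_s: 0.4
ee_pos: [218.8, -585.0, 230.5]
orientation: [-3.14, 0.006, 0.001]
ft_force: [0.6, -0.1, 0.7]
width: 44.0
grasp_force: 0.0
time_s: 1.2
ee_pos: [379.1, -263.5, 230.9]
orientation: [-3.141, 0.001, 0.0]
ft_force: [0.7, -0.1, 0.1]
width: 36.1
grasp_force: 0.0
time_s: 2.0
ee_pos: [402.6, 5.3, 230.9]
orientation: [3.141, 0.005, -0.001]
ft_force: [0.3, 0.3, -0.9]
width: 36.1
grasp_force: 0.0
```

```bash
python3 -m inch '[[0.036,[0.004,-0.04,0],[0,0,0]],[0.036,[0.004,-0.04,0],[0,0,0]],[0.036,[0.0024,-0.0302,0],[0,0,0]],[0.036,[0,0,0.04],[0,0,0]],[0.036,[0,0,0.04],[0,0,0]],[0.036,[0,0,0],[0,0,0]],[0.036,[0,0,0],[0,0,0]]]'
python3 - <<'E'
from h import *
cv2.imwrite("pics/w1.png",ctrl.camera("wrist"));
E
```

```text
time_s: 2.7
ee_pos: [413.2, 113.5, 151.2]
orientation: [3.141, -0.004, -0.003]
ft_force: [0.1, -0.2, 0.4]
width: 36.0
grasp_force: 0.0
```

View pics/w1.png

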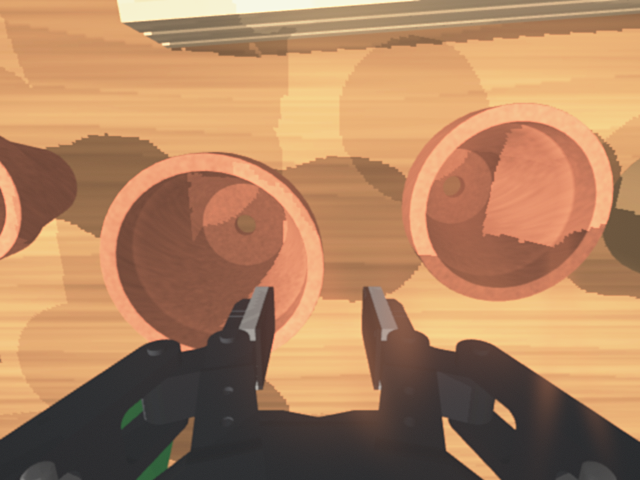

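The wrist view shows pot_120's right rim wall, near (305,260), between the fingers. I use it to refine the centre.

Run:
```python
from h import *
c=ctrl.calibration("wrist");g=grad(cv2.imread("pics/w1.png"));g[280:,:]=0
print(fit(c,g,413,170.5,120,104,8),fit(c,g,443,10.3,108,96,8));print(ctrl.read_state()["ee_pos"])
```

```text
(array([414.31595706, 170.29027356]), np.float64(148.62490844726562)) (array([444.36293262,   9.54630221]), np.float64(196.3570556640625))
[414.39009945 113.75748008 152.8932545 ]
```

```bash
python3 -m inch '[[0.036,[0,-0.0015,0.03],[0,0,0]],[0.036,[0,0,0.025],[0,0,0]],[0.036,[0,0,0.011],[0,0,0]],[0.036,[0,0,0],[0,0,0]]]' 80
python3 -c "
from station import ctrl
print(ctrl.read_state()['ee_pos'])"
python3 -m inch '[[0.0,[0,0,0],[0,0,0]],[0.0,[0,0,0],[0,0,0]],[0.0,[0,0,0],[0,0,0]],[0.0,[0,0,0],[0,0,0]],[0.0,[0,0,0],[0,0,0]],[0.0,[0,0,0],[0,0,0]]]' 80
```

```text
time_s: 3.15
ee_pos: [413.5, 115.9, 85.6]
orientation: [3.142, -0.001, -0.001]
ft_force: [0.1, 0.1, 1.1]
width: 36.1
grasp_force: 0.0
[413.49767046 115.86478462  85.6009006 ]
time_s: 3.75
ee_pos: [415.0, 116.5, 87.5]
orientation: [-3.141, -0.0, -0.007]
ft_force: [-0.3, 0.4, 6.4]
width: 5.9
grasp_force: 77.9
```

```bash
python3 -m inch '[[0.0,[0,0,-0.01],[0,0,0]],[0.0,[0,0,-0.02],[0,0,0]],[0.0,[0,0,-0.04],[0,0,0]],[0.0,[0,0,-0.04],[0,0,0]],[0.0,[0,0,-0.04],[0,0,0]],[0.0,[0,0,-0.01],[0,0,0]],[0.0,[0,0,0],[0,0,0]],[0.0,[0,0,0],[0,0,0]]]' 90
python3 - <<'E'
from h import *
w=ctrl.camera("wrist");t=ctrl.camera("top")
cv2.imwrite("pics/w2.png",np.hstack([cv2.resize(w,(400,300)),cv2.resize(t[60:360,60:460],(400,300))]));cv2.imwrite("pics/t2.png",t)
E
```

```text
time_s: 4.55
ee_pos: [411.9, 116.1, 242.4]
orientation: [3.141, 0.0, -0.007]
ft_force: [-0.0, -0.2, -5.7]
width: 5.7
grasp_force: 86.8
```

View pics/w2.png

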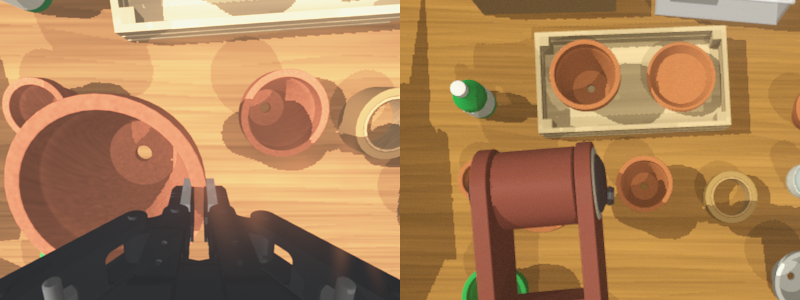

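Pot_120 hangs in the gripper (5.7 N). I carry it above pot_132, then check tilt and alignment.

```bash
python3 -m inch '[[0.0,[0.02,0.004,0],[0,0,0]],[0.0,[0.04,0.008,0],[0,0,0]],[0.0,[0.04,0.008,0],[0,0,0]],[0.0,[0.04,0.008,0],[0,0,0]],[0.0,[0.04,0.008,0],[0,0,0]],[0.0,[0.035,0.007,0],[0,0,0]],[0.0,[0.015,0.003,0],[0,0,0]],[0.0,[0,0,0],[0,0,0]]]'
cat >> h.py <<'E'
def tring(p,r):
    x,y,z,a,b=p   # rim centre; normal tilted (a,b) rad
    P=ring(0,0,r,0); P[:,2]=-(a*P[:,0]+b*P[:,1]); return P+[x,y,z]
def rd(n=8):
    return np.mean([ctrl.read_state()["ee_pos"] for _ in range(n)],0)
def held(tag,D,side,low,lowz,lowD):
    """fit held pot rim (5 dof) from wrist+scene, and lower pot rim from scene; side=+1 pot lies to +y of TCP"""
    e=ctrl.read_state()["ee_pos"];cw=ctrl.calibration("wrist");w=ctrl.camera("wrist");cs=ctrl.calibration("scene");s=ctrl.camera("scene")
    cv2.imwrite(f"pics/{tag}w.png",w);cv2.imwrite(f"pics/{tag}s.png",s)
    gw,gs=grad(w),grad(s);gw[290:]=0
    def f(p):
        v=0
        for c,g in((cw,gw),(cs,gs)):
            for r,k in((D/2,1),(D/2-9,.6)): v+=k*samp(g,proj(c,tring(p,r))).mean()
        return v
    p0=np.array([e[0],e[1]+side*(D/2-5),e[2]+19,0,0]);best=None
    for dz in(-4,0,4):
      for da in(-.05,0,.05):
        for db in(-.05,0,.05):
          for dx in (-3,0,3):
            q=p0+[dx,0,dz,da,db]
            r=minimize(lambda t:-f(t),q,method="Nelder-Mead",options=dict(initial_simplex=np.vstack([q]+[q+d for d in np.diag([3,3,3,.04,.04])]),maxiter=250))
            if best is None or r.fun<best.fun: best=r
    p=best.x;print("ee",e.round(1),"rim",p[:3].round(1),"rel",(p[:3]-e).round(1),"tilt deg",np.degrees(p[3:]).round(1),round(-best.fun))
    im=np.hstack([w,s])
    for k,c in enumerate((cw,cs)):
        for q in proj(c,tring(p,D/2)): cv2.circle(im,(int(q[0])+640*k,int(q[1])),0,(255,255,0),-1)
    if low is not None:
        for n,c,g in(("wrist",cw,gw),("scene",cs,gs)): print("low",n,*fit(c,g,*low,lowD,lowz,6))
    cv2.imwrite(f"pics/{tag}o.png",cv2.resize(im,(800,300),interpolation=cv2.INTER_AREA))
E
time python3 -c "
from h import *
held('a',120,1,(642.9,124.5),121,132)"
```

```text
time_s: 5.45
ee_pos: [643.7, 69.5, 241.4]
orientation: [3.141, -0.002, -0.008]
ft_force: [-0.2, 0.1, -4.6]
width: 6.0
grasp_force: 89.9
ee [643.7  69.5 241.4] rim [648.2 123.3 258.8] rel [ 4.5 53.8 17.3] tilt deg [1.6 1. ] 323
low wrist [643.95451833 123.56113213] 117.30880737304688
low scene [642.72847802 123.05211511] 186.81973266601562
real	0m22.073s
user	0m20.391s
sys	0m0.096s
```

View pics/ao.png

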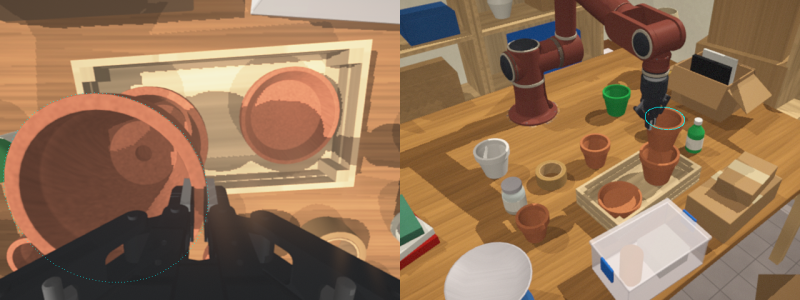

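Run:
```python
from h import *
w=cv2.imread("pics/aw.png");s=cv2.imread("pics/as.png");cw=ctrl.calibration("wrist");cs=ctrl.calibration("scene")
gw,gs=grad(w),grad(s);gw[290:]=0;gw[:, :12]=0
D=120;e=np.array([643.7,69.5,241.4])
def f(p,which):
    v=0
    for c,g in which:
        for r,k in((60,1),(51,.6)): v+=k*samp(g,proj(c,tring(p,r))).mean()
    return v
def opt(which,fixx=None,tilt=True):
    best=None
    for dx in(-4,0,4):
     for dz in (-4,0,4):
      q=np.array([e[0]+dx,e[1]+54.5,e[2]+18+dz,0,0])
      def g(t):
        t=t.copy()
        if fixx is not None:t[0]=e[0]+fixx
        if not tilt:t[3:]=0
        return -f(t,which)
      r=minimize(g,q,method="Nelder-Mead",options=dict(initial_simplex=np.vstack([q]+[q+d for d in np.diag([3,3,3,.04,.04])]),maxiter=300))
      if best is None or r.fun<best.fun:best=r
    return (best.x[:3]-e).round(1),np.degrees(best.x[3:]).round(1),round(-best.fun)
W,S=(cw,gw),(cs,gs)
print("W",opt([W]));print("S",opt([S]));print("W notilt",opt([W],tilt=False));print("S notilt",opt([S],tilt=False))
for fx in(0,2,4):print(fx,opt([W,S],fx))
p=proj(cs,np.array([[643.7,124,258]]))[0].astype(int);print(p)
a=cv2.resize(s[p[1]-70:p[1]+130,p[0]-100:p[0]+100],(600,600),interpolation=cv2.INTER_CUBIC);cv2.imwrite("pics/ac.png",a)
```

```text
W (array([ 2.6, 56.3, 13.3]), array([ 0.9, -1.4]), 115)
S (array([18.1, 33.6, 34.1]), array([0.9, 0.8]), 222)
W notilt (array([ 2.7, 55.6, 15. ]), array([-2.9,  0.2]), 111)
S notilt (array([15.7, 36.8, 30.9]), array([-12.8,  10.8]), 220)
0 (array([-1.3, 54.3, 15.7]), array([ 2.5, -0.2]), 247)
2 (array([ 0.3, 55.6, 14.8]), array([ 0.2, -1.3]), 296)
4 (array([-14.9,  54.9,  20. ]), array([3.1, 4.6]), 278)
[422 187]
```

View pics/ac.png

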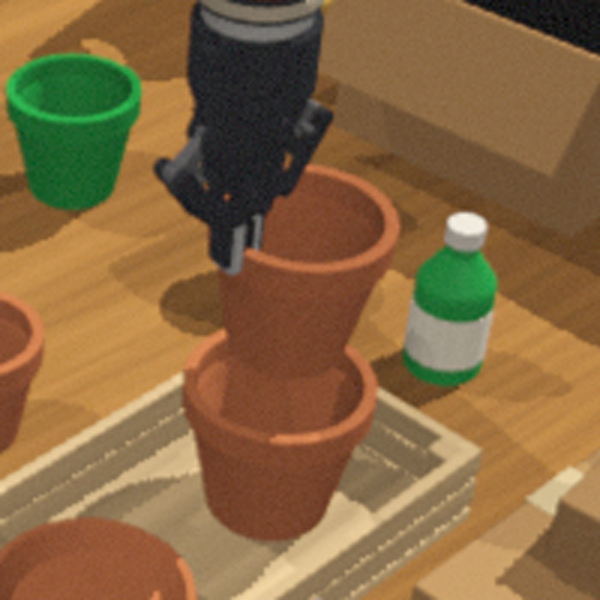

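The pot hangs square, tilted by about 1°. I shift −2 mm in x and lower in stages, watching the force.

```bash
python3 -m inch '[[0.0,[-0.002,0.0005,0.01],[0,0,0]],[0.0,[0,0,0.02],[0,0,0]],[0.0,[0,0,0.02],[0,0,0]],[0.0,[0,0,0.02],[0,0,0]],[0.0,[0,0,0.015],[0,0,0]],[0.0,[0,0,0.01],[0,0,0]],[0.0,[0,0,0],[0,0,0]]]'
python3 -m inch '[[0.0,[0,0,0.004],[0,0,0]],[0.0,[0,0,0.004],[0,0,0]],[0.0,[0,0,0],[0,0,0]]]'
python3 -m inch '[[0.0,[0,0,0.003],[0,0,0]],[0.0,[0,0,0],[0,0,0]]]'
```

```text
time_s: 6.25
ee_pos: [639.6, 70.0, 148.1]
orientation: [3.142, 0.0, -0.006]
ft_force: [-0.5, 1.3, -4.8]
width: 5.6
grasp_force: 89.9
time_s: 6.55
ee_pos: [641.4, 69.8, 142.5]
orientation: [3.142, 0.0, 0.0]
ft_force: [-0.1, 0.7, -4.4]
width: 5.8
grasp_force: 89.7
time_s: 6.75
ee_pos: [641.2, 69.8, 139.2]
orientation: [-3.142, 0.0, 0.0]
ft_force: [-0.5, -0.1, -5.1]
width: 5.8
grasp_force: 89.8
```

```bash
for i in 1; do python3 -m inch '[[0.0,[0,0,0.003],[0,0,0]],[0.0,[0,0,0],[0,0,0]],[0.0,[0,0,0],[0,0,0]]]'; python3 -m inch '[[0.0,[0,0,0.002],[0,0,0]],[0.0,[0,0,0],[0,0,0]],[0.0,[0,0,0],[0,0,0]]]'; python3 -m inch '[[0.0,[0,0,0.002],[0,0,0]],[0.0,[0,0,0],[0,0,0]],[0.0,[0,0,0],[0,0,0]]]'; done | grep -E 'ee_|ft_'
```

```text
ee_pos: [641.2, 69.8, 136.1]
ft_force: [0.1, 0.2, -4.4]
ee_pos: [641.2, 69.8, 134.2]
ft_force: [-1.0, 0.1, -4.2]
ee_pos: [641.2, 69.8, 132.2]
ft_force: [0.1, 0.4, -5.4]
```

```bash
for i in 1; do python3 -m inch '[[0.0,[0,0,0.002],[0,0,0]],[0.0,[0,0,0],[0,0,0]],[0.0,[0,0,0],[0,0,0]]]'; python3 -m inch '[[0.0,[0,0,0.0015],[0,0,0]],[0.0,[0,0,0],[0,0,0]],[0.0,[0,0,0],[0,0,0]]]'; python3 -m inch '[[0.0,[0,0,0.001],[0,0,0]],[0.0,[0,0,0],[0,0,0]],[0.0,[0,0,0],[0,0,0]]]'; done | grep -E 'ee_|ft_|orie'
```

```text
ee_pos: [641.2, 69.8, 130.2]
orientation: [3.142, 0.0, -0.0]
ft_force: [0.1, 0.1, -4.0]
ee_pos: [641.5, 69.7, 129.3]
orientation: [3.142, -0.0, 0.001]
ft_force: [-1.7, -1.3, -1.8]
ee_pos: [641.9, 69.7, 128.8]
orientation: [3.141, -0.0, 0.003]
ft_force: [-2.3, -0.7, 2.3]
```

Run:
```python
from h import *
s=ctrl.camera("scene");w=ctrl.camera("wrist")
cv2.imwrite("pics/b.png",np.hstack([cv2.resize(s[140:290,340:490],(400,400),interpolation=cv2.INTER_CUBIC),cv2.resize(w[:400,:400],(400,400))]))
```

```text
(no output)
```

View pics/b.png

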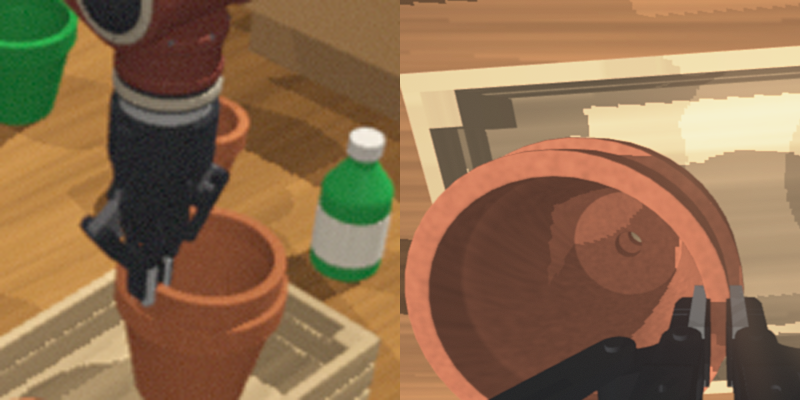

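Contact began near z=129.5, where I expected the seat. One more press, then release.

```bash
python3 -m inch '[[0.0,[0,0,0.001],[0,0,0]],[0.0,[0,0,0],[0,0,0]]]'|grep -E 'ee_|ft_'
python3 -m inch '[[0.0,[0,0,0.0005],[0,0,0]],[0.0,[0,0,0],[0,0,0]]]'|grep -E 'ee_|ft_'
python3 -m inch '[[0.012,[0,0,0],[0,0,0]],[0.012,[0,0,0],[0,0,0]],[0.03,[0,0,0],[0,0,0]],[0.03,[0,0,0],[0,0,0]],[0.03,[0,0,0],[0,0,0]]]' 20
python3 -m inch '[[0.03,[0,0,-0.02],[0,0,0]],[0.03,[0,0,-0.04],[0,0,0]],[0.03,[0,0,-0.04],[0,0,0]],[0.03,[-0.04,0.01,0],[0,0,0]],[0.036,[-0.04,0.02,0],[0,0,0]],[0.036,[-0.04,0.02,0],[0,0,0]],[0.036,[-0.04,0.02,0],[0,0,0]],[0.036,[0,0,0],[0,0,0]]]'
python3 - <<'E'
from h import *
t=ctrl.camera("top");s=ctrl.camera("scene");c=ctrl.calibration("top");cs=ctrl.calibration("scene")
for z in(143,145,147,150):print(z,fit(c,grad(t),643.3,126,120,z,8),fit(cs,grad(s),642.3,123,120,z,8))
print(fit(cs,grad(s),642.3,123,132,121,8))
cv2.imwrite("pics/t3.png",np.hstack([cv2.resize(t[80:220,180:320],(400,400),interpolation=cv2.INTER_CUBIC),cv2.resize(s[180:310,350:480],(400,400),interpolation=cv2.INTER_CUBIC)]))
E
```

```text
ee_pos: [642.2, 69.5, 128.7]
ft_force: [-2.3, -2.0, 6.3]
ee_pos: [642.2, 69.4, 128.7]
ft_force: [-4.1, -2.0, 8.0]
time_s: 9.55
ee_pos: [641.1, 69.9, 125.9]
orientation: [-3.141, -0.0, 0.001]
ft_force: [0.7, 0.3, 1.0]
width: 30.1
grasp_force: 0.0
time_s: 10.35
ee_pos: [477.3, -1.2, 225.0]
orientation: [3.141, -0.004, -0.003]
ft_force: [2.3, -0.1, 0.4]
width: 36.5
grasp_force: 0.0
143 (array([646.71888992, 126.9120802 ]), np.float64(243.4636993408203)) (array([643.24097306, 125.24798816]), np.float64(255.06649780273438))
145 (array([645.99451095, 126.41145434]), np.float64(243.5921173095703)) (array([644.82623288, 123.47901884]), np.float64(254.85580444335938))
147 (array([645.41024303, 126.25129402]), np.float64(243.4500732421875)) (array([646.56492055, 121.64588648]), np.float64(254.45626831054688))
150 (array([644.41250307, 126.00778694]), np.float64(242.63836669921875)) (array([648.98571734, 118.70043425]), np.float64(253.5440673828125))
(array([619.74341346, 145.57725639]), np.float64(194.86245727539062))
```

View pics/t3.png

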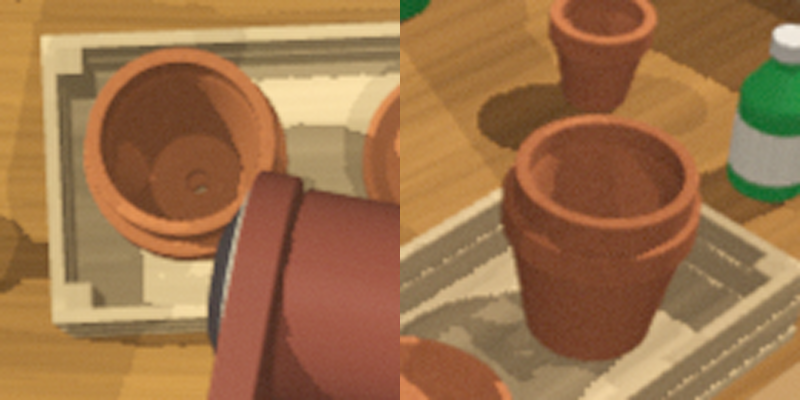

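Pot_120 is nested and level: the collars are parallel, with an offset of about 2 mm. Next is pot_108's −y rim.

```bash
python3 -m inch '[[0.036,[-0.0337,0.0378,0],[0,0,0]],[0.036,[0,0,0.04],[0,0,0]],[0.036,[0,0,0.03],[0,0,0]],[0.036,[0,0,0],[0,0,0]],[0.036,[0,0,0],[0,0,0]]]' 80
python3 - <<'E'
from h import *
e=ctrl.read_state()["ee_pos"];c=ctrl.calibration("wrist");w=ctrl.camera("wrist");g=grad(w);g[280:]=0
print(e.round(1),fit(c,g,443.6,10,108,96,8))
E
```

```text
time_s: 10.95
ee_pos: [448.7, -37.3, 156.7]
orientation: [-3.141, -0.001, 0.001]
ft_force: [-0.3, 0.1, 1.2]
width: 35.8
grasp_force: 0.0
[448.7 -37.3 156.7] (array([442.72248724,   9.80031903]), np.float64(131.78665161132812))
```

```bash
python3 -m inch '[[0.036,[-0.0055,0.0018,0.03],[0,0,0]],[0.036,[0,0,0.03],[0,0,0]],[0.036,[0,0,0.0185],[0,0,0]],[0.036,[0,0,0],[0,0,0]],[0.036,[0,0,0],[0,0,0]]]' |grep ee_
python3 -m inch '[[0.0,[0,0,0],[0,0,0]],[0.0,[0,0,0],[0,0,0]],[0.0,[0,0,0],[0,0,0]],[0.0,[0,0,0],[0,0,0]],[0.0,[0,0,0],[0,0,0]],[0.0,[0,0,0],[0,0,0]]]' 80
python3 -m inch '[[0.0,[0,0,-0.01],[0,0,0]],[0.0,[0,0,-0.02],[0,0,0]],[0.0,[0,0,-0.04],[0,0,0]],[0.0,[0,0,-0.04],[0,0,0]],[0.0,[0,0,-0.04],[0,0,0]],[0.0,[0,0,-0.03],[0,0,0]],[0.0,[0,0,-0.01],[0,0,0]],[0.0,[0,0,0],[0,0,0]]]' 90
```

```text
ee_pos: [444.1, -39.5, 79.8]
time_s: 12.1
ee_pos: [444.1, -39.4, 80.1]
orientation: [3.141, -0.0, 0.006]
ft_force: [-0.5, 1.8, 5.6]
width: 5.8
grasp_force: 80.1
time_s: 12.9
ee_pos: [442.8, -39.5, 268.8]
orientation: [3.141, -0.0, 0.003]
ft_force: [-0.2, 0.3, -5.5]
width: 5.5
grasp_force: 89.0
```

```bash
python3 -m inch '[[0.0,[0.02,-0.012,0],[0,0,0]],[0.0,[0.038,-0.021,0],[0,0,0]],[0.0,[0.038,-0.021,0],[0,0,0]],[0.0,[0.038,-0.021,0],[0,0,0]],[0.0,[0.038,-0.022,0],[0,0,0]],[0.0,[0.02,-0.012,0],[0,0,0]],[0.0,[0.008,-0.006,0],[0,0,0]],[0.0,[0,0,0],[0,0,0]]]'
cat > held.py <<'E'
import sys
from h import *
def held(tag,D,side,H,zrel):
    """zrel: rim height above TCP, known from the grasp. fit rim centre & small tilt from wrist and scene"""
    e=ctrl.read_state()["ee_pos"];cw=ctrl.calibration("wrist");w=ctrl.camera("wrist");cs=ctrl.calibration("scene");s=ctrl.camera("scene")
    cv2.imwrite(f"pics/{tag}w.png",w);cv2.imwrite(f"pics/{tag}s.png",s)
    gw,gs=grad(w),grad(s);gw[290:]=0
    for nm,Cs in(("W",[(cw,gw)]),("S",[(cs,gs)]),("WS",[(cw,gw),(cs,gs)])):
        def f(q):
            v=-((np.array(q[3:])/.03)**2).sum()*4-((q[2]-e[2]-zrel)/2)**2*4
            for c,g in Cs:
                for r,k in((D/2,1),(D/2-9,.6)): v+=k*samp(g,proj(c,tring(q,r))).mean()
            return -v
        best=None
        for dx in(-5,-2,1,4,7):
          for dy in(-3,0,3):
            q=np.array([e[0]+dx,e[1]+side*(D/2-5)+dy,e[2]+zrel,0,0])
            r=minimize(f,q,method="Nelder-Mead",options=dict(initial_simplex=np.vstack([q]+[q+d for d in np.diag([2,2,2,.02,.02])]),maxiter=250))
            if best is None or r.fun<best.fun: best=r
        p=best.x;print(nm,"rim",p[:3].round(1),"rel",(p[:3]-e).round(1),"tilt",np.degrees(p[3:]).round(1),round(-best.fun))
if __name__=="__main__":
    a=sys.argv;held(a[1],float(a[2]),int(a[3]),0,float(a[4]))
E
python3 held.py c 108 1 16.5
```

```text
time_s: 13.7
ee_pos: [641.6, 76.1, 264.2]
orientation: [3.141, 0.002, -0.009]
ft_force: [-0.6, -0.5, -4.7]
width: 5.8
grasp_force: 89.0
W rim [640.9 124.5 279.4] rel [-0.7 48.3 15.2] tilt [0.6 0.4] 112
S rim [640.1 122.7 280.7] rel [-1.5 46.6 16.5] tilt [-0.1 -0.1] 211
WS rim [641.  124.2 280. ] rel [-0.6 48.1 15.8] tilt [-0.   0.5] 313
```

```bash
python3 -m inch '[[0.0,[0.0047,-0.0004,0.01],[0,0,0]],[0.0,[0,0,0.02],[0,0,0]],[0.0,[0,0,0.02],[0,0,0]],[0.0,[0,0,0.02],[0,0,0]],[0.0,[0,0,0.01],[0,0,0]],[0.0,[0,0,0.005],[0,0,0]],[0.0,[0,0,0],[0,0,0]],[0.0,[0,0,0],[0,0,0]]]' | grep -E 'ee_|ft_'
python3 held.py d 108 1 16.5
```

```text
ee_pos: [647.8, 75.9, 184.1]
ft_force: [1.0, 0.9, -4.4]
W rim [647.1 124.4 199.3] rel [-0.7 48.5 15.2] tilt [0.5 0.5] 115
S rim [646.1 121.4 200.8] rel [-1.7 45.5 16.7] tilt [ 0.2 -0. ] 181
WS rim [647.1 124.3 199.6] rel [-0.8 48.3 15.5] tilt [0.3 0.5] 290
```

```bash
(python3 -m inch '[[0.0,[-0.001,-0.0006,0.01],[0,0,0]],[0.0,[0,0,0.01],[0,0,0]],[0.0,[0,0,0.004],[0,0,0]],[0.0,[0,0,0],[0,0,0]],[0.0,[0,0,0],[0,0,0]]]'
python3 -m inch '[[0.0,[0,0,0.002],[0,0,0]],[0.0,[0,0,0],[0,0,0]],[0.0,[0,0,0],[0,0,0]]]'; python3 -m inch '[[0.0,[0,0,0.0015],[0,0,0]],[0.0,[0,0,0],[0,0,0]],[0.0,[0,0,0],[0,0,0]]]'; python3 -m inch '[[0.0,[0,0,0.001],[0,0,0]],[0.0,[0,0,0],[0,0,0]],[0.0,[0,0,0],[0,0,0]]]') | grep -E 'ee_|ft_'
```

```text
ee_pos: [646.1, 76.7, 158.4]
ft_force: [0.7, 0.2, -5.6]
ee_pos: [646.3, 76.7, 157.1]
ft_force: [0.3, 0.1, -3.7]
ee_pos: [646.1, 76.7, 155.3]
ft_force: [-0.1, -0.0, -3.9]
ee_pos: [646.1, 76.7, 154.2]
ft_force: [-0.1, 0.1, -5.4]
```

```bash
(python3 -m inch '[[0.0,[0,0,0.001],[0,0,0]],[0.0,[0,0,0],[0,0,0]],[0.0,[0,0,0],[0,0,0]]]'; python3 -m inch '[[0.0,[0,0,0.001],[0,0,0]],[0.0,[0,0,0],[0,0,0]],[0.0,[0,0,0],[0,0,0]]]'; python3 -m inch '[[0.0,[0,0,0.0005],[0,0,0]],[0.0,[0,0,0],[0,0,0]],[0.0,[0,0,0],[0,0,0]]]') | grep -E 'ee_|ft_'
```

```text
ee_pos: [646.3, 76.6, 153.6]
ft_force: [-0.8, -1.2, -4.0]
ee_pos: [646.5, 76.6, 153.4]
ft_force: [-3.9, -1.1, 3.8]
ee_pos: [646.6, 76.6, 153.4]
ft_force: [-3.8, -1.0, 5.6]
```

```bash
python3 -m inch '[[0.0,[0,0,0.0005],[0,0,0]],[0.012,[0,0,0],[0,0,0]],[0.012,[0,0,0],[0,0,0]],[0.03,[0,0,0],[0,0,0]],[0.03,[0,0,0],[0,0,0]],[0.03,[0,0,-0.01],[0,0,0]],[0.03,[0,0,-0.03],[0,0,0]],[0.036,[0,0,-0.04],[0,0,0]]]' 20 | grep -E 'ee_|ft_'
python3 -m inch '[[0.036,[-0.0055,0.04,0],[0,0,0]],[0.036,[-0.0055,0.04,0],[0,0,0]],[0.036,[-0.0055,0.04,0],[0,0,0]],[0.036,[-0.0055,0.04,0],[0,0,0]],[0.036,[-0.0055,0.04,0],[0,0,0]],[0.036,[-0.0055,0.04,0],[0,0,0]],[0.036,[-0.0055,0.04,0],[0,0,0]],[0.036,[-0.0055,0.04,0],[0,0,0]]]' | grep ee_
python3 -m inch '[[0.036,[-0.005,0.04,0.02],[0,0,0]],[0.036,[0,0.003,0.04],[0,0,0]],[0.036,[0,0,0.02],[0,0,0]],[0.036,[0,0,0],[0,0,0]],[0.036,[0,0,0],[0,0,0]],[0.036,[0,0,0],[0,0,0]]]' | grep ee_
cat > look.py <<'E'
import sys
from h import *
x,y,D,z,D2,z2,X,Y=map(float,sys.argv[2:10])
e=ctrl.read_state()["ee_pos"];c=ctrl.calibration("wrist");w=ctrl.camera("wrist");g=grad(w);g[280:]=0
print("ee",e.round(1),"wrist",fit(c,g,x,y,D,z,8))
t=ctrl.camera("top");s=ctrl.camera("scene")
for n,i in(("top",t),("scene",s)):
    cc=ctrl.calibration(n);gg=grad(i);print(n,"stack",*[(k,fit(cc,gg,X,Y,D2,z2+k,8)) for k in(-3,0,3)])
cv2.imwrite(f"pics/{sys.argv[1]}.png",np.hstack([cv2.resize(t[80:220,180:320],(400,400),interpolation=cv2.INTER_CUBIC),cv2.resize(s[160:290,350:480],(400,400),interpolation=cv2.INTER_CUBIC)]))
E
python3 look.py e 596.5 -330 96 88 108 169 646 125
```

```text
ee_pos: [644.8, 76.7, 229.9]
ft_force: [0.0, -0.1, 0.4]
ee_pos: [602.0, -245.0, 232.4]
ee_pos: [598.6, -286.7, 154.1]
ee [ 598.6 -286.7  154.1] wrist (array([ 596.78864964, -330.18674493]), np.float64(150.6991729736328))
top stack (-3, (array([647.289049 , 127.8456672]), np.float64(273.8782958984375))) (0, (array([646.3662278, 127.5486478]), np.float64(273.2890930175781))) (3, (array([645.29437759, 127.17381131]), np.float64(272.3200378417969)))
scene stack (-3, (array([641.68723249, 127.64629191]), np.float64(288.26348876953125))) (0, (array([644.42578008, 124.55030853]), np.float64(287.9737854003906))) (3, (array([647.11002471, 121.30904691]), np.float64(287.4598693847656)))
```

View pics/e.png

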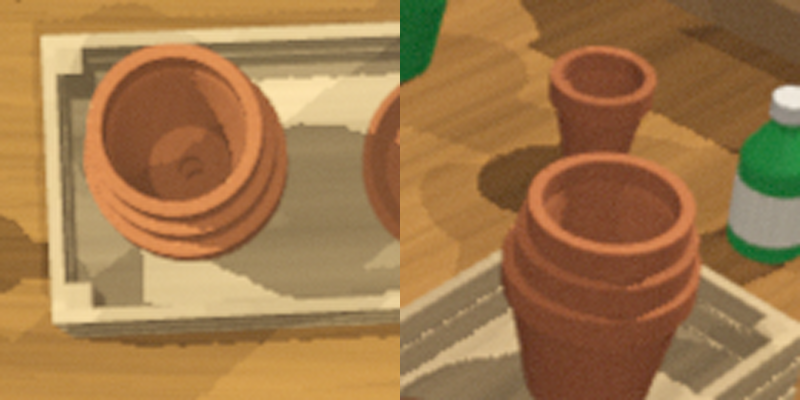

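The stack of three sits level. Now I grasp pot_96 on its +y rim.

```bash
python3 -m inch '[[0.036,[-0.0017,0.0006,0.03],[0,0,0]],[0.036,[0,0,0.035],[0,0,0]],[0.036,[0,0,0.018],[0,0,0]],[0.036,[0,0,0],[0,0,0]],[0.036,[0,0,0],[0,0,0]]]' 80|grep -E 'ee_|ft_'
python3 -m inch '[[0.0,[0,0,0],[0,0,0]],[0.0,[0,0,0],[0,0,0]],[0.0,[0,0,0],[0,0,0]],[0.0,[0,0,0],[0,0,0]],[0.0,[0,0,0],[0,0,0]],[0.0,[0,0,0],[0,0,0]]]' 80
python3 -m inch '[[0.0,[0,0,-0.01],[0,0,0]],[0.0,[0,0,-0.02],[0,0,0]],[0.0,[0,0,-0.04],[0,0,0]],[0.0,[0,0,-0.04],[0,0,0]],[0.0,[0,0,-0.04],[0,0,0]],[0.0,[0,0,-0.04],[0,0,0]],[0.0,[0,0,-0.015],[0,0,0]],[0.0,[0,0,0],[0,0,0]]]' 90
```

```text
ee_pos: [596.1, -287.1, 69.2]
ft_force: [-0.1, -0.5, 0.8]
time_s: 20.45
ee_pos: [597.1, -287.5, 70.6]
orientation: [3.14, 0.0, 0.006]
ft_force: [1.7, 1.0, 6.2]
width: 6.6
grasp_force: 74.8
time_s: 21.25
ee_pos: [596.2, -287.5, 275.9]
orientation: [3.139, -0.0, 0.005]
ft_force: [-0.2, -0.3, -3.9]
width: 6.2
grasp_force: 83.7
```

```bash
python3 -m inch '[[0.0,[0.002,-0.02,0],[0,0,0]],[0.0,[0.005,-0.042,0],[0,0,0]],[0.0,[0.005,-0.042,0],[0,0,0]],[0.0,[0.005,-0.042,0],[0,0,0]],[0.0,[0.005,-0.042,0],[0,0,0]],[0.0,[0.005,-0.042,0],[0,0,0]],[0.0,[0.005,-0.042,0],[0,0,0]],[0.0,[0.005,-0.042,0],[0,0,0]]]'|grep ee_
python3 -m inch '[[0.0,[0.005,-0.042,0],[0,0,0]],[0.0,[0.004,-0.042,0],[0,0,0]],[0.0,[0.003,-0.035,0],[0,0,0]],[0.0,[0.001,-0.02,0],[0,0,0]],[0.0,[0,-0.003,0],[0,0,0]],[0.0,[0,0,0],[0,0,0]],[0.0,[0,0,0],[0,0,0]]]'|grep -E 'ee_|ft_'
python3 held.py f 96 -1 17.5
```

```text
ee_pos: [630.5, 29.8, 268.7]
ee_pos: [645.2, 167.9, 272.2]
ft_force: [0.4, -0.5, -2.9]
W rim [643.9 124.1 288.3] rel [ -1.3 -43.8  16. ] tilt [ 0.5 -0.2] 104
S rim [643.  123.1 289.8] rel [ -2.2 -44.7  17.6] tilt [ 0.5 -0.3] 262
WS rim [644.  124.4 289.5] rel [ -1.2 -43.5  17.2] tilt [ 0.8 -0.5] 357
```

```bash
python3 -m inch '[[0.0,[0.002,-0.0016,0.01],[0,0,0]],[0.0,[0,0,0.02],[0,0,0]],[0.0,[0,0,0.02],[0,0,0]],[0.0,[0,0,0.015],[0,0,0]],[0.0,[0,0,0.005],[0,0,0]],[0.0,[0,0,0],[0,0,0]],[0.0,[0,0,0],[0,0,0]],[0.0,[0,0,0],[0,0,0]]]' | grep -E 'ee_|ft_'
python3 held.py g 96 -1 17.5
```

```text
ee_pos: [648.3, 170.8, 205.0]
ft_force: [0.1, -0.3, -3.4]
W rim [647.1 127.  221.5] rel [ -1.2 -43.7  16.5] tilt [ 0.5 -0.4] 104
S rim [646.6 125.6 222.5] rel [ -1.7 -45.2  17.5] tilt [ 0.2 -0.4] 248
WS rim [647.1 127.1 221.7] rel [ -1.3 -43.7  16.7] tilt [ 0.6 -0.3] 347
```

```bash
(python3 -m inch '[[0.0,[-0.0012,0.001,0.01],[0,0,0]],[0.0,[0,0,0.01],[0,0,0]],[0.0,[0,0,0.003],[0,0,0]],[0.0,[0,0,0],[0,0,0]],[0.0,[0,0,0],[0,0,0]]]'
python3 -m inch '[[0.0,[0,0,0.002],[0,0,0]],[0.0,[0,0,0],[0,0,0]],[0.0,[0,0,0],[0,0,0]]]'; python3 -m inch '[[0.0,[0,0,0.001],[0,0,0]],[0.0,[0,0,0],[0,0,0]],[0.0,[0,0,0],[0,0,0]]]'; python3 -m inch '[[0.0,[0,0,0.001],[0,0,0]],[0.0,[0,0,0],[0,0,0]],[0.0,[0,0,0],[0,0,0]]]') | grep -E 'ee_|ft_'
```

```text
ee_pos: [646.2, 169.7, 180.0]
ft_force: [0.5, -0.3, -2.6]
ee_pos: [646.4, 169.7, 178.5]
ft_force: [0.2, -0.3, -2.9]
ee_pos: [646.3, 169.7, 177.3]
ft_force: [0.1, 0.1, -3.4]
ee_pos: [646.4, 169.7, 176.4]
ft_force: [-0.4, 1.8, -3.2]
```

```bash
(python3 -m inch '[[0.0,[0,0,0.001],[0,0,0]],[0.0,[0,0,0],[0,0,0]],[0.0,[0,0,0],[0,0,0]]]'; python3 -m inch '[[0.0,[0,0,0.001],[0,0,0]],[0.0,[0,0,0],[0,0,0]],[0.0,[0,0,0],[0,0,0]]]'; python3 -m inch '[[0.0,[0,0,0.0005],[0,0,0]],[0.0,[0,0,0],[0,0,0]],[0.0,[0,0,0],[0,0,0]]]') | grep -E 'ee_|ft_'
```

```text
ee_pos: [646.4, 169.8, 175.7]
ft_force: [-0.4, 0.6, 0.0]
ee_pos: [646.6, 169.8, 175.6]
ft_force: [-2.8, 1.2, 4.7]
ee_pos: [646.7, 169.9, 175.6]
ft_force: [-4.7, 0.6, 7.6]
```

```bash
python3 -m inch '[[0.0,[0,0,0.0003],[0,0,0]],[0.012,[0,0,0],[0,0,0]],[0.012,[0,0,0],[0,0,0]],[0.03,[0,0,0],[0,0,0]],[0.03,[0,0,0],[0,0,0]],[0.03,[0,0,-0.01],[0,0,0]],[0.03,[0,0,-0.03],[0,0,0]],[0.03,[0,0,-0.04],[0,0,0]]]' 20 | grep -E 'ee_|ft_'
python3 -m inch '[[0.03,[-0.036,-0.02,0],[0,0,0]],[0.03,[-0.036,-0.02,0],[0,0,0]],[0.03,[-0.036,-0.02,0],[0,0,0]],[0.03,[-0.036,-0.02,0],[0,0,0]],[0.03,[-0.036,-0.02,0.01],[0,0,0]],[0.03,[-0.02,-0.02,0.04],[0,0,0]],[0.03,[0,0,0.03],[0,0,0]],[0.03,[0,0,0.02],[0,0,0]]]' | grep ee_
python3 -m inch '[[0.03,[0,0,0],[0,0,0]],[0.03,[0,0,0],[0,0,0]]]' | grep ee_
python3 look.py i 445.5 327 84 80 96 193 646 126
```

```text
ee_pos: [645.0, 169.4, 252.0]
ft_force: [0.6, 0.6, -0.3]
ee_pos: [444.7, 290.0, 151.9]
ee_pos: [446.7, 289.8, 154.5]
ee [446.7 289.8 154.5] wrist (array([445.86388922, 326.05402024]), np.float64(147.6017608642578))
top stack (-3, (array([646.25952111, 128.79243241]), np.float64(279.1910400390625))) (0, (array([645.16841113, 128.49021674]), np.float64(278.0357360839844))) (3, (array([644.09642564, 128.24113087]), np.float64(276.496826171875)))
scene stack (-3, (array([641.07312678, 128.79771209]), np.float64(285.0020751953125))) (0, (array([643.88637215, 125.54930379]), np.float64(284.5656433105469))) (3, (array([646.67099886, 122.45745491]), np.float64(283.7799072265625)))
```

View pics/i.png

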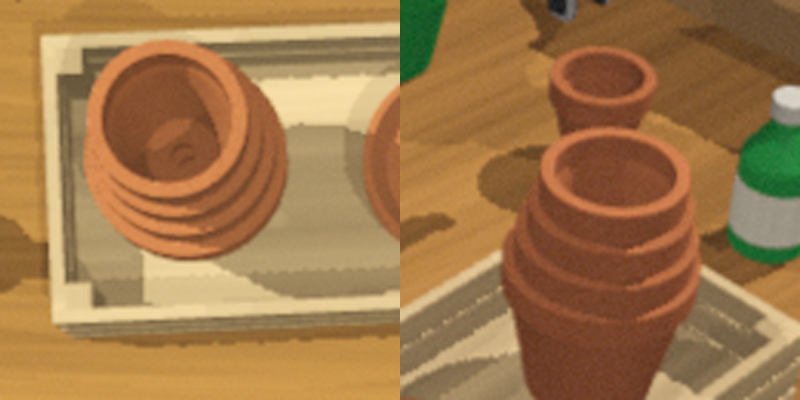

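Four are seated. Now the last one, pot_84.

```bash
python3 -m inch '[[0.03,[-0.0008,0.0003,0.03],[0,0,0]],[0.03,[0,0,0.04],[0,0,0]],[0.03,[0,0,0.02],[0,0,0]],[0.03,[0,0,0],[0,0,0]],[0.03,[0,0,0],[0,0,0]]]' 80|grep -E 'ee_|ft_'
python3 -m inch '[[0.0,[0,0,0],[0,0,0]],[0.0,[0,0,0],[0,0,0]],[0.0,[0,0,0],[0,0,0]],[0.0,[0,0,0],[0,0,0]],[0.0,[0,0,0],[0,0,0]],[0.0,[0,0,0],[0,0,0]]]' 80
python3 -m inch '[[0.0,[0,0,-0.01],[0,0,0]],[0.0,[0,0,-0.02],[0,0,0]],[0.0,[0,0,-0.04],[0,0,0]],[0.0,[0,0,-0.045],[0,0,0]],[0.0,[0,0,-0.045],[0,0,0]],[0.0,[0,0,-0.045],[0,0,0]],[0.0,[0,0,-0.02],[0,0,0]],[0.0,[0,0,0],[0,0,0]]]' 90
```

```text
ee_pos: [446.5, 289.7, 64.9]
ft_force: [0.5, 0.4, -0.1]
time_s: 29.1
ee_pos: [447.4, 290.1, 66.3]
orientation: [-3.14, 0.0, -0.007]
ft_force: [-0.3, -0.1, 6.7]
width: 6.3
grasp_force: 90.7
time_s: 29.9
ee_pos: [446.9, 290.1, 293.6]
orientation: [-3.138, -0.0, -0.012]
ft_force: [1.2, -0.6, -2.6]
width: 5.6
grasp_force: 101.9
```

```bash
python3 -m inch '[[0.0,[0.015,0.015,0],[0,0,0]],[0.0,[0.03,0.03,0],[0,0,0]],[0.0,[0.032,0.032,0],[0,0,0]],[0.0,[0.032,0.032,0],[0,0,0]],[0.0,[0.032,0.032,0],[0,0,0]],[0.0,[0.03,0.03,0],[0,0,0]],[0.0,[0.02,0.02,0],[0,0,0]],[0.0,[0.0075,0.009,0],[0,0,0]]]'|grep ee_
python3 -m inch '[[0.0,[0,0,0],[0,0,0]],[0.0,[0,0,0],[0,0,0]]]'|grep -E 'ee_|ft_'
python3 held.py j 84 1 15.5
```

```text
ee_pos: [644.2, 87.1, 284.8]
ee_pos: [642.9, 90.2, 287.1]
ft_force: [-0.5, 0.1, -1.2]
W rim [642.9 126.5 300.8] rel [-0.  36.3 13.8] tilt [0.5 0.8] 108
S rim [643.3 124.4 302.6] rel [ 0.4 34.2 15.6] tilt [-0.1 -0.1] 223
WS rim [642.9 126.3 301.5] rel [ 0.  36.1 14.4] tilt [0.2 0.4] 328
```

```bash
python3 -m inch '[[0.0,[0.0017,-0.0006,0.01],[0,0,0]],[0.0,[0,0,0.02],[0,0,0]],[0.0,[0,0,0.02],[0,0,0]],[0.0,[0,0,0.008],[0,0,0]],[0.0,[0,0,0],[0,0,0]],[0.0,[0,0,0],[0,0,0]],[0.0,[0,0,0],[0,0,0]]]' | grep -E 'ee_|ft_'
python3 held.py k 84 1 15.5
```

```text
ee_pos: [646.4, 90.1, 232.2]
ft_force: [0.7, 0.3, -2.4]
W rim [646.5 126.6 246.2] rel [ 0.  36.4 14. ] tilt [0.4 0.6] 110
S rim [647.7 123.1 247.7] rel [ 1.3 32.9 15.5] tilt [-0.7 -0. ] 226
WS rim [646.3 126.6 245.5] rel [-0.1 36.4 13.4] tilt [-0.5  0.3] 332
```

```bash
(python3 -m inch '[[0.0,[-0.0013,-0.0006,0.01],[0,0,0]],[0.0,[0,0,0.01],[0,0,0]],[0.0,[0,0,0.004],[0,0,0]],[0.0,[0,0,0],[0,0,0]],[0.0,[0,0,0],[0,0,0]]]'
python3 -m inch '[[0.0,[0,0,0.002],[0,0,0]],[0.0,[0,0,0],[0,0,0]],[0.0,[0,0,0],[0,0,0]]]'; python3 -m inch '[[0.0,[0,0,0.001],[0,0,0]],[0.0,[0,0,0],[0,0,0]],[0.0,[0,0,0],[0,0,0]]]'; python3 -m inch '[[0.0,[0,0,0.001],[0,0,0]],[0.0,[0,0,0],[0,0,0]],[0.0,[0,0,0],[0,0,0]]]') | grep -E 'ee_|ft_'
```

```text
ee_pos: [644.2, 90.6, 206.1]
ft_force: [0.0, 0.3, -2.5]
ee_pos: [644.4, 90.6, 204.7]
ft_force: [0.3, -0.8, -2.4]
ee_pos: [644.5, 90.6, 203.7]
ft_force: [-0.1, -1.1, -1.7]
ee_pos: [644.6, 90.5, 203.4]
ft_force: [-1.4, -1.0, 2.6]
```

```bash
(python3 -m inch '[[0.0,[0,0,0.001],[0,0,0]],[0.0,[0,0,0],[0,0,0]],[0.0,[0,0,0],[0,0,0]]]'; python3 -m inch '[[0.0,[0,0,0.0005],[0,0,0]],[0.012,[0,0,0],[0,0,0]],[0.012,[0,0,0],[0,0,0]],[0.03,[0,0,0],[0,0,0]],[0.03,[0,0,0],[0,0,0]],[0.03,[0,0,-0.01],[0,0,0]],[0.03,[0,0,-0.03],[0,0,0]],[0.03,[0,0,-0.04],[0,0,0]]]' 20
python3 -m inch '[[0.03,[-0.01,0.04,0],[0,0,0]],[0.03,[-0.02,0.04,0],[0,0,0]],[0.03,[-0.02,0.04,0],[0,0,0]],[0.03,[-0.02,0.04,0],[0,0,0]],[0.03,[-0.02,0.04,0],[0,0,0]],[0.03,[-0.02,0.04,0],[0,0,0]],[0.03,[0,0,0],[0,0,0]],[0.03,[0,0,0],[0,0,0]]]') | grep -E 'ee_|ft_'
python3 - <<'E'
from h import *
t=ctrl.camera("top");s=ctrl.camera("scene")
for n,i in(("top",t),("scene",s)):
    c=ctrl.calibration(n);g=grad(i);print(n,[(z,fit(c,g,645,127,84,z,8)) for z in(214,217,220)])
cv2.imwrite("pics/l.png",np.hstack([cv2.resize(t[50:350,80:480],(400,300)),cv2.resize(s[160:290,350:480],(400,300),interpolation=cv2.INTER_CUBIC)]))
E
```

```text
ee_pos: [644.7, 90.5, 203.4]
ft_force: [-2.8, -0.1, 6.5]
ee_pos: [643.1, 90.6, 279.5]
ft_force: [0.5, -0.1, -0.1]
ee_pos: [534.3, -150.2, 281.8]
ft_force: [0.1, 1.6, 0.6]
top [(214, (array([645.32150864, 129.50583033]), np.float64(276.0429992675781))), (217, (array([644.32632503, 129.12053047]), np.float64(275.6109313964844))), (220, (array([645.04882909, 129.2526592 ]), np.float64(275.848876953125)))]
scene [(214, (array([640.13974645, 130.29694172]), np.float64(272.344482421875))), (217, (array([642.99441729, 127.19301423]), np.float64(272.49774169921875))), (220, (array([645.92155584, 123.92401847]), np.float64(272.22918701171875)))]
```

View pics/l.png

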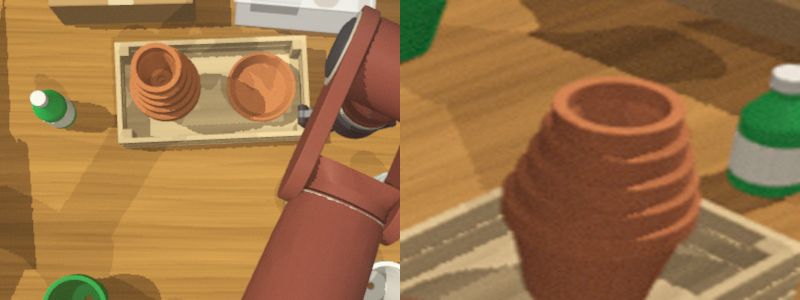

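All five are nested with level collars; both cameras put the top rim centre within about 2 mm of each other at the expected z of 217. The bottle has not moved and the gripper is clear.

```bash
python3 -c "
from station import ctrl
print(ctrl.job_done())"
```

```text
the job is handed in; nothing more can be done
None
```

The four pots are nested by size into the largest pot in the crate, smallest on top, and the job is handed in after about 36 s of robot time; the last pictures show the stack level and the bottle unmoved, but the arm hid the jar and tape and I did not re-measure the largest pot.

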